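# Gauge the fence groove of the bread board

## Task

Take the depth gauge out of its wooden stand, feel for the groove in the bread board with the lightly touching probe, and press the gauge gently down over the groove until its steel foot sits flat and square on the wood, holding it so for about a second. Its drag pointer keeps the highest reading, so never push the probe in more than a little on the flat wood beside the groove. Then set the gauge back in its stand, upright and fully down, with the pointer still showing the groove's depth, and leave the things round about alone.

Things in the scene. Friction and masses are not known exactly. Their poses are not given: they have to be found in the camera images.
- gauge_grip (a point): Centre of the grey plastic housing of the depth gauge (loose, about 0.24 kg): the place to grip it, 45 mm above the underside of its foot. Housing 30 x 30 mm in plan, from 10 to 72 mm above that underside, then a flat 4 mm cap. Grip its two y faces, 30 mm apart; the -x face carries the white scale and the drag pointer, which stands 4 mm proud. z points up.
- gauge_foot (a point): Centre of the underside of the gauge's steel foot, same axes as gauge_grip. Foot 30 x 64 x 10 mm (x, y, z); in use it bridges the groove with its y across it. Here the steel probe comes out, 4 mm thick with a round tip, 20 mm long below the foot when free.
- gauge: The depth gauge; origin and axes as point gauge_foot.
- probe (a joint): How far the sprung probe is pushed up into the gauge, m: 0 = free (20 mm out), 0.020 = level with the foot. Spring: about 3 N to start it moving, then 0.3 N per mm more (9 N when level), more than the gauge's weight. With the foot flat over the groove it reads 20 mm less the groove's depth.
- pointer (a joint): Drag pointer on the gauge's scale, m, same values as probe (starts at 0 to 0.002): pushed up by the probe, it stays at the highest reading, by light friction. Groove depth = 20 mm less this reading.
- board: Bread board, fixed; origin: centre of the tray's underside, on the worktop, z up. A wooden crumb tray 200 x 240 mm (x, y) with a rim 16 mm high; in it lies a pale wooden deck 180 x 164 mm with a flat top and one straight groove through its whole length along the board's x. Push the gauge on it with less than 20 N (foot, probe and side forces added up must stay under 35 N).
- board_top (a point): Point above the board's origin at the height of the deck's flat top, 34 mm over the worktop; axes as board. The deck lies with side play in the tray, so the groove's centre line is up to 25 mm to the +y or -y side of this point (not measured). Groove 6 mm wide, 7 to 12 mm deep (not measured). The deck does not shift under the probe.
- stand: Stand of the gauge, fixed: a wooden trestle 46 x 80 mm (x, y), origin at the centre of its underside. The probe hangs free in its middle gap (|y| < 12 mm), over a base plate 6 mm thick. The gauge starts in it, its y along the stand's y within 0.03 rad; it may go back either way round.
- stand_seat (a point): Where gauge_foot lies when the gauge is in the stand: middle of the two ledges, 30 mm above the worktop; axes as stand. Lips 4 mm high and 4 mm thick round the ledges leave the foot 4 mm of play on every side.
- mug_2: Striped mug, 84 x 112 x 89 mm, origin at its underside; bystander.
- spice_jar: Green-lidded spice jar, 46 mm across, 106 mm high, origin at its underside; bystander.
- teaspoon: Teaspoon, 140 x 30 x 13 mm, red handle, lying on the worktop; bystander.
- peeler: White peeler, 170 x 25 x 18 mm, lying on the worktop; bystander.
Mind the look-alikes: they are no part of the job. What is shaped like the gauge but blue is not meant.

How it is judged:
By the outcome, as a careful person would: the job done as asked, in the order asked, and still so for the second after the job is handed in, with the robot touching nothing.
It also fails if it takes over 72 s, if anything falls off the work surface, if the arm or the gripper's body presses on something with over 40 N, if the wrist force passes 120 N, or if a joint passes its speed limit or range.

## Robot

A 7-joint arm with a two-finger parallel gripper is mounted at the origin on a cart in front of the work surface, level with it; the furniture and walls round the work are solid. World frame = base frame: x ahead of the robot, y to its left, z up, the work surface at z = 0. Lengths are in m, angles in degrees, forces in N, time in s.
With the tool pointing down it reaches from about 0.35 to 0.9 m from the base axis. Payload 7.2 kg.
Tool frame: the origin (TCP) lies midway between the tips of the shut fingers; the grasp point (between the pads) lies 19 mm behind it (arm.pinch_z is the z of the grasp point in the tool frame, in m); z points along the fingers, y is the direction in which the jaws open and shut (so a half turn about z gives the same grasp; the last joint's range is limited). The gripper opens to 85 mm and grips with 20 to 120 N. Pads are 22 mm wide; open, the fingers measure 114 mm over their backs; the gripper's body (76 mm by 85 mm) begins 54 mm behind the grasp point. The pads swing forward as they close: fully open they stand 13 mm farther back than shut.
Start: joints at [-70.371, 23.554, -0.728, 91.456, 0.321, 64.991, -4.71], TCP at [0.25, 0.573, 0.231] pointing down, gripper open.
Joint ranges: [-169.25, 169.25], [-16.82, 113.86], [-84.01, 82.57], [7.8, 145.47], [-59.2, 239.2], [7.22, 106.19], [-163.78, 163.78]. Speed limits (degrees/s): [136.94, 136.94, 172.46, 172.46, 180, 180, 180].

## Interface

Orientations are given as [roll, pitch, yaw] about the fixed x, y, z axes, in that order (R = Rz(yaw) Ry(pitch) Rx(roll)).
In Python, from plant import arm gives the robot as it stands.
- The arm moves only by the tool arm_command, never from a script. Its argument "series" is text: rows parted by semicolons, each of 6 numbers parted by spaces: the shift along the tool's x, y, z in mm, then the turn, a rotation vector about the tool's x, y, z in degrees. In form: tx ty tz wx wy wz; .... A call has 1 to 10 rows; each row is the pose to reach, as a shift and turn from the pose measured when the call began, along the tool's axes at that moment; what a row does not reach only later rows make up. A row lasts 1/8 s, in which the tool goes at most 62.5 mm and 10.7 degrees, less where a joint would pass 70% of its speed; a pose out of reach is approached as far as the arm can. A call with a gripper value outside its range is refused whole. "claw" is the opening, from 0 (shut) to 1 (fully open), set as the call begins (left out, the last holds). The fingers move at their own pace and stop on an object; the grip force is fixed at half the most. Time passes only in rows, so rows that repeat a pose let the fingers close. It gives the time, the measured TCP pose, the force and the opening at its end, in the units of the state.
- arm.get_state(): the state, without advancing time (a new reading comes with each control period).
- arm.capture(name): name is "side" or "top"; returns the picture (480x640x3 uint8, red, green, blue); there is no depth.
- arm.camera_params(name): a dict with "fov_y" (degrees; the focal length in pixels is half the picture's height over the tangent of half this angle, whatever the lens; pixels are square), "cx", "cy" (the principal point, pixels), "camera_from_world" (4x4, takes a point from world to camera coordinates). Camera axes: x right, y down, z forward; pixel columns grow to the right and rows downward; lengths in m; the calibration is good to about 2 mm. A picture is of the moment at which its call begins. camera_params takes no time and is no camera call.
- arm.sign_off(): hands the job in, once; it reports no verdict.
The state is a dict: "clock": time; "qpos": joint angles; "qd": joint speeds; "joint_efforts": joint torques, N m; "ee_pos": TCP position; "eef_rot": TCP orientation; "wrist_force": force on the tool from outside, world axes, zero at the start; "wrist_torque": the same for the moment, N m; "finger_gap": opening from 0.0 (shut) to 1.0 (fully open).
Only numpy, scipy, OpenCV 4.12 (cv2) and the standard library are available. Lean on these libraries where they do the work, as an engineer would, in place of code of your own. Each camera call takes 0.05 s, during which the arm holds its last target.

## Working session

There is one attempt and no reset: what is moved stays moved. The work goes in short steps, Python scripts to look and compute and a tool call to move; the robot and the scene stay as the last step left them, time stands still between calls to the robot, and variables do not carry over. Pictures are saved under pics/ and viewed, and the job is handed in when it is done.

Besides the shell and the picture viewer there is one more tool, called after "Request:" by a JSON object that holds its "op" and its "data". arm_command: Moves the arm, as the interface text tells. Its arguments: {"type":"object","properties":{"series":{"type":"string"},"claw":{"type":"number"}},"required":["series"]}

```bash
mkdir -p pics; ls; python3 - <<'E'
from plant import arm
import cv2, numpy as np
print(arm.get_state(), arm.pinch_z)
for n in ("side","top"):
    im=arm.capture(n); cv2.imwrite(f"pics/{n}0.png",im[:,:,::-1]); print(n,arm.camera_params(n))
E
```

```text
pics
{'clock': 0.0, 'qpos': array([-70.36747986,  23.60048449,  -0.72859659,  91.50380391,
         0.32013636,  64.9884154 ,  -4.70905594]), 'qd': array([-0.0319123 , -0.021833  ,  0.09078408,  0.06204311,  0.05489237,
        0.07684516, -0.11802291]), 'joint_efforts': array([-2.58216205e-04, -6.00637436e+01,  6.82486799e-01, -2.99416816e+01,
        1.39624084e-02,  1.06480721e-02,  2.60737863e-05]), 'ee_pos': array([0.24945756, 0.57253187, 0.23044969]), 'eef_rot': array([-1.79909502e+02,  5.65650139e-03,  1.56461906e+02]), 'wrist_force': array([-0.65933774,  0.37222789,  0.13396673]), 'wrist_torque': array([-0.02611228, -0.01661783, -0.02882491]), 'finger_gap': 1.0010762513687532} -0.0187
side {'fov_y': 49.581323586044334, 'cx': 321.6040934952269, 'cy': 238.20485668942106, 'camera_from_world': array([[ 0.85687562, -0.51481633, -0.0269873 , -0.44934256],
       [-0.23800725, -0.34862446, -0.90653932,  0.18252262],
       [ 0.45729281,  0.78321462, -0.42125782,  1.0155273 ],
       [ 0.        ,  0.        ,  0.        ,  1.        ]])}
top {'fov_y': 47.67362970513306, 'cx': 323.7583004049243, 'cy': 244.57490943015537, 'camera_from_world': array([[-0.01317974, -0.99957972, -0.0258202 , -0.0336063 ],
       [-0.98804213,  0.01698611, -0.15324565,  0.47791948],
       [ 0.15361983,  0.02349171, -0.98785074,  1.27500339],
       [ 0.        ,  0.        ,  0.        ,  1.        ]])}
```

View pics/side0.png

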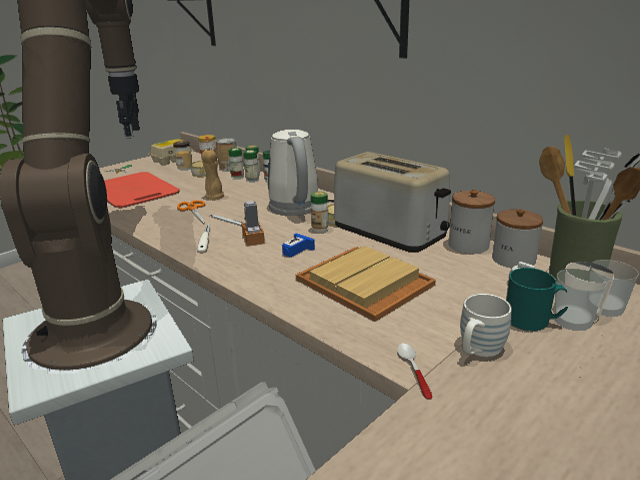

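View pics/top0.png

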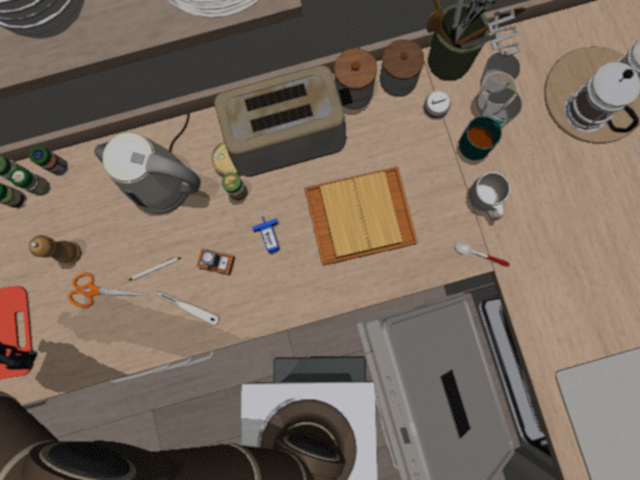

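The top view shows the stand and gauge near (215,261), the blue look-alike at (266,235) and the board at (360,215). In the side view the gauge is at (251,215). I'll zoom in.

```bash
python3 - <<'E'
import cv2,numpy as np
t=cv2.imread('pics/top0.png');s=cv2.imread('pics/side0.png')
a=cv2.resize(t[235:285,185:250],None,fx=8,fy=8,interpolation=cv2.INTER_CUBIC)
b=cv2.resize(s[190:255,220:285],None,fx=4,fy=4,interpolation=cv2.INTER_CUBIC)
cv2.imwrite('pics/z1.png',a)
c=np.zeros((600,800,3),np.uint8)
b=cv2.resize(s[190:255,220:285],(400,400),interpolation=cv2.INTER_CUBIC);c[:400,:400]=b
d=cv2.resize(t[160:270,300:420],(400,367),interpolation=cv2.INTER_CUBIC);c[:367,400:]=d
cv2.imwrite('pics/z2.png',c)
E
```

```text
(no output)
```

View pics/z1.png

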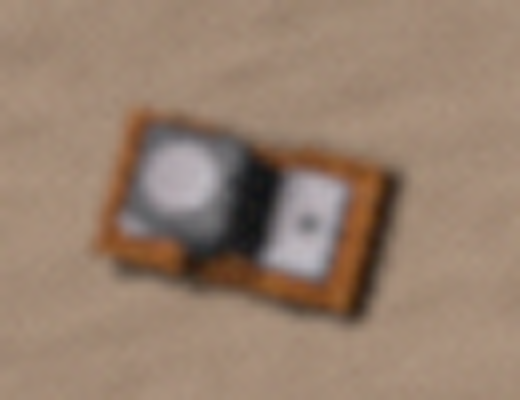

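View pics/z2.png

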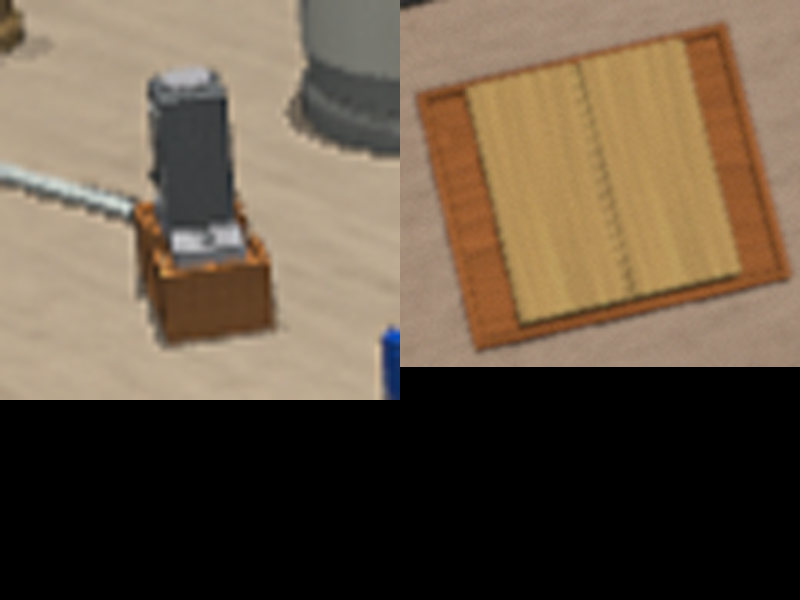

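```bash
cat > h.py <<'E'
import numpy as np, cv2
from plant import arm
def ray(n,uv):
    p=arm.camera_params(n); f=240/np.tan(np.radians(p['fov_y']/2)); T=p['camera_from_world']
    R=T[:3,:3]; c=-R.T@T[:3,3]
    d=R.T@np.array([(uv[0]-p['cx'])/f,(uv[1]-p['cy'])/f,1]); return c,d
def cast(n,uv,z):
    c,d=ray(n,uv); return c+d*(z-c[2])/d[2]
def tri(a,b):
    c1,d1=ray('top',a); c2,d2=ray('side',b)
    s=np.linalg.lstsq(np.stack([d1,-d2],1),c2-c1,rcond=None)[0]
    p,q=c1+s[0]*d1,c2+s[1]*d2; return (p+q)/2,np.linalg.norm(p-q)
def proj(n,P):
    p=arm.camera_params(n); f=240/np.tan(np.radians(p['fov_y']/2)); X=p['camera_from_world']@np.r_[P,1]
    return f*X[0]/X[2]+p['cx'],f*X[1]/X[2]+p['cy']
E
python3 - <<'E'
from h import *
np.set_printoptions(precision=4,suppress=True)
t=cv2.imread('pics/top0.png'); hsv=cv2.cvtColor(t,cv2.COLOR_BGR2HSV)
print(hsv[215,318],hsv[215,345],hsv[270,300],hsv[272,225],hsv[256,204])
m=((hsv[...,0]<15)&(hsv[...,1]>120)&(hsv[...,2]>50)).astype(np.uint8)
for nm,(x0,y0,x1,y1),z in (('board',(298,160,425,272),.016),('stand',(190,240,245,280),.034)):
    k=np.zeros_like(m);k[y0:y1,x0:x1]=m[y0:y1,x0:x1]
    k=cv2.morphologyEx(k,cv2.MORPH_OPEN,np.ones((2,2),np.uint8))if nm=='board' else k
    pts=cv2.findNonZero(k).reshape(-1,2)
    W=np.array([cast('top',p,z)[:2] for p in pts]).astype(np.float32)
    r=cv2.minAreaRect(W*1000); print(nm,len(pts),r); print(cv2.boxPoints(r))
# groove
g=np.array([cast('top',p,.034)[:2] for p in ((353.1,178.6),(369.9,248.5))]); print('groove',g, np.degrees(np.arctan2(*(g[0]-g[1])[::-1])))
# deck pale
k=((hsv[...,0]>15)&(hsv[...,0]<30)&(hsv[...,1]>90)).astype(np.uint8); q=np.zeros_like(k);q[160:272,298:425]=k[160:272,298:425]
q=cv2.morphologyEx(q,cv2.MORPH_OPEN,np.ones((5,5),np.uint8))
pts=cv2.findNonZero(q).reshape(-1,2);W=np.array([cast('top',p,.034)[:2] for p in pts]).astype(np.float32)
r=cv2.minAreaRect(W*1000);print('deck',r)
# foot hole, cap centre (crop/8+offset)
print('hole',cast('top',(185+308/8,235+222/8),.04)); print('cap',cast('top',(185+181/8,235+176/8),.106))
# tops triangulated: cap centre
print(tri((185+181/8,235+176/8),(220+185/400*65,190+78/400*65)))
E
```

```text
[ 13 180 150] [ 18 131 179] [ 14  68 161] [ 12 183 128] [163  14 166]
board 2503 ((550.47802734375, -133.5511932373047), (199.63194274902344, 238.7952880859375), 12.286700248718262)
[[ 427.5401  -38.1295]
 [ 478.3566 -271.4552]
 [ 673.416  -228.9728]
 [ 622.5995    4.3528]]
stand 236 ((441.07159423828125, 222.93618774414062), (82.75785827636719, 46.59413528442383), 76.97608184814453)
[[409.0487 187.8719]
 [454.4443 177.3715]
 [473.0945 258.0005]
 [427.6989 268.5009]]
groove [[ 0.6408 -0.1152]
 [ 0.4662 -0.1519]] 11.87767190206422Traceback (most recent call last):
  File "<stdin>", line 17, in <module>
  File "h.py", line 8, in cast
    c,d=ray(n,uv); return c+d*(z-c[2])/d[2]
        ~~~^^^^^^
  File "h.py", line 4, in ray
    p=arm.camera_params(n); f=240/np.tan(np.radians(p['fov_y']/2)); T=p['camera_from_world']
ValueError: time passes only in moves, steps and waits
```

```bash
python3 - <<'E'
import json
from plant import arm
d={}
for n in('top','side'):
    p=arm.camera_params(n);p=dict(p);p['camera_from_world']=p['camera_from_world'].tolist();d[n]=p
json.dump(d,open('cam.json','w'))
s=open('h.py').read().replace("from plant import arm","import json\nCP=json.load(open('cam.json'))\nfor _p in CP.values(): _p['camera_from_world']=np.array(_p['camera_from_world'])").replace("arm.camera_params(n)","CP[n]")
open('h.py','w').write(s)
E
python3 - <<'E'
from h import *
np.set_printoptions(precision=4,suppress=True)
t=cv2.imread('pics/top0.png'); hsv=cv2.cvtColor(t,cv2.COLOR_BGR2HSV)
print('groove',[cast('top',p,.034)[:2] for p in ((353.1,178.6),(369.9,248.5))])
k=((hsv[...,0]>15)&(hsv[...,0]<30)&(hsv[...,1]>90)).astype(np.uint8); q=np.zeros_like(k);q[160:272,298:425]=k[160:272,298:425]
q=cv2.morphologyEx(q,cv2.MORPH_OPEN,np.ones((5,5),np.uint8))
pts=cv2.findNonZero(q).reshape(-1,2);W=np.array([cast('top',p,.034)[:2] for p in pts]).astype(np.float32)
print('deck',cv2.minAreaRect(W*1000))
print('hole',cast('top',(185+308/8,235+222/8),.04)); print('cap',cast('top',(185+181/8,235+176/8),.106))
print(tri((185+181/8,235+176/8),(220+185/400*65,190+78/400*65)))
# bystander heights
for n in CP:
  T=CP[n]['camera_from_world'];print(n,-T[:3,:3].T@T[:3,3])
E
```

```text
groove [array([ 0.6408, -0.1152]), array([ 0.4662, -0.1519])]
deck ((552.7432250976562, -130.4072265625), (183.678466796875, 166.407958984375), 12.08511734008789)
hole [0.4367 0.201  0.04  ]
cap [0.4423 0.2238 0.106 ]
(array([0.4441, 0.2248, 0.1002]), np.float64(0.0020844391209310803))
top [ 0.2759 -0.0717  1.3319]
side [-0.0359 -0.9631  0.5811]
```

```bash
cat > g.py <<'E'
import sys, numpy as np
from plant import arm
from scipy.spatial.transform import Rotation as R
s=arm.get_state()
Rc=R.from_euler('xyz',s['eef_rot'],degrees=True)
np.set_printoptions(precision=3,suppress=True)
print('t',s['clock'],'pos',s['ee_pos']*1000,'rot',s['eef_rot'],'F',s['wrist_force'],'M',s['wrist_torque'],'gap',s['finger_gap'])
a=[float(v) for v in sys.argv[1:]]
if len(a)==4:
    Rt=R.from_euler('xyz',[180,0,a[3]],degrees=True)
    print('shift',Rc.inv().apply(np.array(a[:3])-s['ee_pos']*1000),'turn',(Rc.inv()*Rt).as_rotvec(degrees=True))
E
python3 g.py 442.5 223.8 170 167
```

```text
t 0.1 pos [249.457 572.591 230.541] rot [-179.918    0.005  156.464] F [-0.164  0.402 -0.029] M [ 0.018 -0.003  0.007] gap 1.0020372413937948
shift [-316.26  -242.601   60.913] turn [ -0.082  -0.003 -10.536]
```

Request:
{"op": "arm_command", "data": {"series": "-20 -15 0 0 0 -1; -55 -42 0 0 0 -2; -95 -73 0 0 0 -4; -135 -104 0 0 0 -5; -175 -135 10 0 0 -6; -215 -166 20 0 0 -8; -255 -197 30 0 0 -9; -290 -223 45 0 0 -10; -310 -238 58 0 0 -10.5; -316 -242.5 61 0 0 -10.5", "claw": 1}}

```text
clock: 1.35
ee_pos: [0.4424, 0.2222, 0.1691]
eef_rot: [-179.8, -0.1, 166.8]
wrist_force: [-0.8, 1.0, -0.1]
finger_gap: 1.001
```

```bash
python3 g.py 442.5 223.8 56 167; python3 - <<'E'
from h import *
from plant import arm
t=arm.capture('top');s=arm.capture('side')
c=np.hstack([cv2.resize(t[200:300,160:280],(400,333)),cv2.resize(s[150:260,190:310],(400,367))[:333]])
cv2.imwrite('pics/a1.png',c[:,:,::-1])
E
```

```text
t 1.35 pos [442.41  222.167 169.083] rot [-179.826   -0.069  166.802] F [-0.81   0.962 -0.07 ] M [ 0.034 -0.008  0.   ] gap 1.001025182123957
shift [  0.149   1.953 113.078] turn [-0.173 -0.069 -0.198]
```

View pics/a1.png

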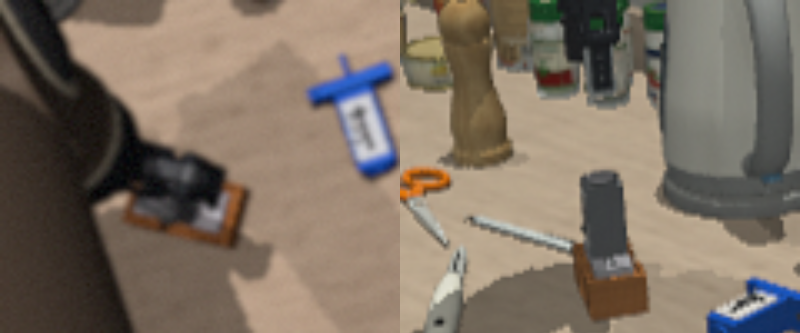

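The gripper is over the gauge in both views: in the side crop, the fingers at about (595,60) sit above the housing at (602,215). I'll descend now.

Request:
{"op": "arm_command", "data": {"series": "0 1 12 0 0 0; 0 2 35 -0.2 -0.1 -0.2; 0 2 60 -0.2 -0.1 -0.2; 0 2 82 -0.2 -0.1 -0.2; 0 2 98 -0.2 -0.1 -0.2; 0 2 108 -0.2 -0.1 -0.2; 0 2 113 -0.2 -0.1 -0.2; 0 2 113 -0.2 -0.1 -0.2"}}

```text
clock: 2.45
ee_pos: [0.4426, 0.2257, 0.0568]
eef_rot: [179.9, 0.1, 167.1]
wrist_force: [-0.3, -0.0, 0.1]
finger_gap: 1.003
```

```bash
python3 g.py 442.5 223.8 56 167
```

```text
t 2.45 pos [442.584 225.716  56.757] rot [179.905   0.061 167.108] F [-0.263 -0.05   0.091] M [ 0.031 -0.003  0.032] gap 1.0030774117112653
shift [-0.345 -1.887  0.754] turn [0.096 0.061 0.108]
```

Request:
{"op": "arm_command", "data": {"series": "0 -1 0.5 0 0 0; 0 -1 0.5 0 0 0; 0 -1 0.5 0 0 0; 0 -1 0.5 0 0 0; 0 -1 0.5 0 0 0; 0 -1 0.5 0 0 0; 0 -1 0.5 0 0 0; 0 -1 0.5 0 0 0", "claw": 0}}

```text
clock: 3.45
ee_pos: [0.4427, 0.2246, 0.0567]
eef_rot: [179.9, 0.1, 167.1]
wrist_force: [-0.6, -0.7, 6.1]
finger_gap: 0.339
```

```bash
for i in 1 2 3; do python3 g.py 442.5 223.8 56 167; done; python3 - <<'E'
from plant import arm
for i in range(2): arm.capture('top'); print(arm.get_state()['ee_pos'],arm.get_state()['wrist_force'])
E
```

```text
t 3.45 pos [442.663 224.647  56.659] rot [179.893   0.086 167.095] F [-0.646 -0.697  6.112] M [-0.477  0.221 -0.016] gap 0.33910841058998453
shift [-0.029 -0.863  0.657] turn [0.107 0.086 0.095]
t 3.45 pos [442.663 224.647  56.659] rot [179.893   0.086 167.095] F [-0.646 -0.697  6.112] M [-0.477  0.221 -0.016] gap 0.33910841058998453
shift [-0.029 -0.863  0.657] turn [0.107 0.086 0.095]
t 3.45 pos [442.663 224.647  56.659] rot [179.893   0.086 167.095] F [-0.646 -0.697  6.112] M [-0.477  0.221 -0.016] gap 0.33910841058998453
shift [-0.029 -0.863  0.657] turn [0.107 0.086 0.095]
[0.44260712 0.22459335 0.05663362] [-2.01588815 -1.94886809  6.1075548 ]
[0.44262564 0.22461807 0.05663988] [-0.97743651 -1.77390612  6.22772215]
```

Request:
{"op": "arm_command", "data": {"series": "0 0 -3 0 0 0; 0 0 -8 0 0 0; 0 0 -16 0 0 0; 0 0 -28 0 0 0; 0 0 -42 0 0 0; 0 0 -58 0 0 0; 0 0 -75 0 0 0; 0 0 -88 0 0 0; 0 0 -95 0 0 0; 0 0 -95 0 0 0"}}

```text
clock: 4.8
ee_pos: [0.4426, 0.2246, 0.1521]
eef_rot: [179.9, 0.1, 167.1]
wrist_force: [0.4, 0.7, -2.6]
finger_gap: 0.342
```

```bash
python3 g.py 553 -132 140 -167.9; python3 - <<'E'
from h import *
from plant import arm
t=arm.capture('top');s=arm.capture('side')
c=np.hstack([cv2.resize(t[200:300,160:280],(400,333)),cv2.resize(s[150:260,190:310],(400,367))[:333]])
cv2.imwrite('pics/a2.png',c[:,:,::-1])
E
```

```text
t 4.8 pos [442.637 224.614 152.126] rot [179.855   0.117 167.096] F [ 0.401  0.749 -2.609] M [ 0.001 -0.022  0.015] gap 0.3419317343845908
shift [-187.191 -322.991   11.691] turn [  0.117   0.147 -25.004]
```

View pics/a2.png

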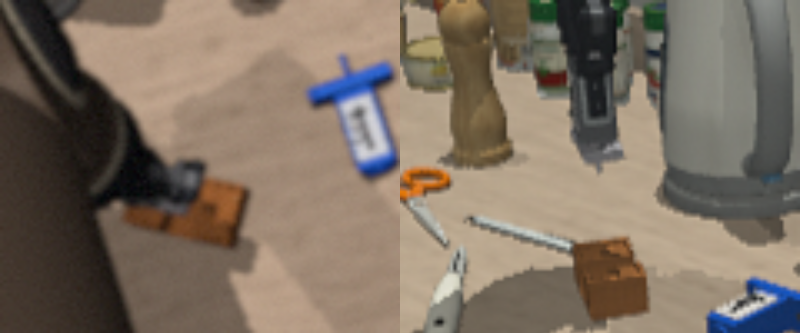

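The gauge hangs upright in the jaws, the stand at (605,275) in the side crop is empty, and the weight shows as 2.6 N. Next I'll carry it over the board.

Request:
{"op": "arm_command", "data": {"series": "-10 -17 0 0 0 -2; -28 -48 0 0 0 -5; -50 -86 2 0 0 -8; -73 -126 4 0 0 -11; -96 -166 6 0 0 -14; -119 -206 8 0 0 -17; -142 -245 10 0 0 -20; -164 -284 11.5 0 0 -23; -180 -306 11.5 0 0 -25; -186.5 -316 11.5 0.1 0.1 -25"}}

```text
clock: 6.15
ee_pos: [0.5532, -0.1271, 0.1387]
eef_rot: [-180.0, -0.1, -168.1]
wrist_force: [-0.5, 0.8, -2.5]
finger_gap: 0.345
```

```bash
python3 g.py 551.8 -125.8 84 -167.9
```

```text
t 6.15 pos [ 553.194 -127.11   138.692] rot [-179.962   -0.116 -168.055] F [-0.458  0.799 -2.451] M [ 0.052  0.057 -0.001] gap 0.3445018063532909
shift [ 0.981  1.607 54.693] turn [-0.038 -0.116 -0.155]
```

Request:
{"op": "arm_command", "data": {"series": "0.5 0.8 8 0 -0.1 -0.1; 1 1.6 22 0 -0.1 -0.2; 1 1.6 37 0 -0.1 -0.2; 1 1.6 47 0 -0.1 -0.2; 1 1.6 51 0 -0.1 -0.2; 1 1.6 53 0 -0.1 -0.2; 1 1.6 53 0 -0.1 -0.2"}}

```text
clock: 7.02
ee_pos: [0.552, -0.1259, 0.0859]
eef_rot: [-180.0, 0.0, -167.9]
wrist_force: [0.9, 0.6, -2.7]
finger_gap: 0.346
```

```bash
python3 g.py 551.8 -125.8 84 -167.9;  python3 - <<'E'
from h import *
from plant import arm
t=arm.capture('top');s=arm.capture('side')
c=np.hstack([cv2.resize(t[150:270,300:430],(400,369)),cv2.resize(s[190:320,290:440],(425,369))[:,:400]])
cv2.imwrite('pics/a3.png',c[:,:,::-1])
st=arm.get_state();print(st['ee_pos'],st['wrist_force'])
E
```

```text
t 7.025 pos [ 551.966 -125.877   85.879] rot [-179.954    0.004 -167.86 ] F [ 0.88   0.617 -2.711] M [0.014 0.022 0.013] gap 0.3461231535914857
shift [0.146 0.111 1.879] turn [-0.046  0.004  0.04 ]
[ 0.55205151 -0.12589794  0.08605678] [-1.08549034 -0.76337727 -2.82674498]
```

View pics/a3.png

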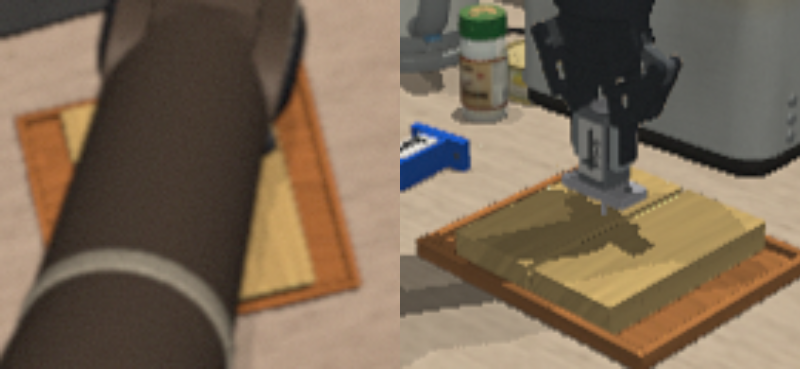

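The foot lies across the groove. In the side crop the groove runs from (530,265) to (690,190), and the probe tip is at (605,212), beside it. I'll touch down on the flat first.

Request:
{"op": "arm_command", "data": {"series": "0 0 2 0 0 0; 0 0 3.5 0 0 0; 0 0 4.5 0 0 0; 0 0 4.5 0 0 0"}}

```text
clock: 7.62
ee_pos: [0.552, -0.1259, 0.0815]
eef_rot: [-180.0, 0.0, -167.9]
wrist_force: [0.4, 0.4, -2.6]
finger_gap: 0.349
```

Request:
{"op": "arm_command", "data": {"series": "0 0 0.4 0 0 0; 0 0 0.8 0 0 0; 0 0 0.8 0 0 0"}}

```text
clock: 8.0
ee_pos: [0.552, -0.1259, 0.0806]
eef_rot: [-180.0, 0.0, -167.9]
wrist_force: [0.4, -1.1, -3.8]
finger_gap: 0.345
```

Request:
{"op": "arm_command", "data": {"series": "0 0 0.4 0 0 0; 0 0 0.7 0 0 0; 0 0 0.7 0 0 0"}}

```text
clock: 8.38
ee_pos: [0.5521, -0.1259, 0.0801]
eef_rot: [-180.0, 0.0, -167.9]
wrist_force: [-1.0, 0.6, 0.5]
finger_gap: 0.346
```

Contact on the flat comes at TCP z ≈ 80.2, as predicted (80.6). Now I'll tap across towards the groove.

Request:
{"op": "arm_command", "data": {"series": "0 0 -2 0 0 0; 0 -4 -2 0 0 0; 0 -4 0 0 0 0; 0 -4 0.4 0 0 0; 0 -4 0.4 0 0 0"}}

```text
clock: 9.0
ee_pos: [0.5532, -0.1303, 0.08]
eef_rot: [-179.9, 0.1, -167.9]
wrist_force: [-0.3, -1.6, 0.4]
finger_gap: 0.349
```

```bash
python3 g.py 553.5 -133.6 80 -167.9
```

```text
t 9.0 pos [ 553.167 -130.33    79.967] rot [-179.913    0.052 -167.88 ] F [-0.267 -1.553  0.444] M [-0.505 -0.028 -0.   ] gap 0.34867249490226304
shift [ 0.361 -3.267 -0.028] turn [-0.087  0.052  0.02 ]
```

Request:
{"op": "arm_command", "data": {"series": "0 0 -2 0 0 0; 0 -1.8 -2 0 0 0; 0 -1.8 0 0 0 0; 0 -1.8 0.2 0 0 0; 0 -1.8 0.2 0 0 0"}}

```text
clock: 9.62
ee_pos: [0.5535, -0.1321, 0.0797]
eef_rot: [-179.9, 0.0, -167.9]
wrist_force: [0.3, -0.0, -2.2]
finger_gap: 0.347
```

```bash
python3 g.py 553.5 -133.6 80 -167.9
```

```text
t 9.625 pos [ 553.514 -132.055   79.681] rot [-179.915    0.044 -167.876] F [ 0.344 -0.044 -2.21 ] M [-0.047  0.087  0.037] gap 0.34667295903775125
shift [ 0.338 -1.508 -0.317] turn [-0.085  0.044  0.024]
```

Request:
{"op": "arm_command", "data": {"series": "0 0 -2 0 0 0; 0 -1.5 -2 0 0 0; 0 -1.5 0 0 0 0; 0 -1.5 0 0 0 0; 0 -1.5 0 0 0 0"}}

```text
clock: 10.25
ee_pos: [0.5537, -0.1335, 0.0796]
eef_rot: [-179.9, 0.0, -167.9]
wrist_force: [0.2, 0.0, -2.6]
finger_gap: 0.34
```

```bash
python3 g.py 553.5 -133.6 80 -167.9
```

```text
t 10.25 pos [ 553.742 -133.47    79.574] rot [-179.922    0.032 -167.874] F [ 0.182  0.002 -2.612] M [-0.033  0.002  0.002] gap 0.3395212672110052
shift [ 0.264 -0.077 -0.426] turn [-0.078  0.032  0.026]
```

Request:
{"op": "arm_command", "data": {"series": "0 0 -2 0 0 0; 0 -1.5 -2 0 0 0; 0 -1.5 0 0 0 0; 0 -1.5 0 0 0 0; 0 -1.5 0 0 0 0"}}

```text
clock: 10.88
ee_pos: [0.554, -0.1349, 0.0795]
eef_rot: [-179.9, 0.0, -167.9]
wrist_force: [0.4, 0.7, -2.6]
finger_gap: 0.338
```

```bash
python3 g.py 553.5 -133.6 80 -167.9
```

```text
t 10.875 pos [ 553.995 -134.942   79.509] rot [-179.924    0.024 -167.879] F [ 0.422  0.704 -2.613] M [-0.011  0.005 -0.035] gap 0.3382223418541745
shift [ 0.202  1.416 -0.493] turn [-0.076  0.024  0.021]
```

Request:
{"op": "arm_command", "data": {"series": "0 0 -2 0 0 0; 0 -1 -2 0 0 0; 0 -1 -0.2 0 0 0; 0 -1 -0.1 0 0 0; 0 -1 -0.1 0 0 0"}}

```text
clock: 11.5
ee_pos: [0.5542, -0.1358, 0.0795]
eef_rot: [-179.9, 0.0, -167.9]
wrist_force: [-0.1, 0.4, -1.6]
finger_gap: 0.34
```

```bash
python3 g.py 553.5 -133.6 80 -167.9
```

```text
t 11.5 pos [ 554.171 -135.757   79.528] rot [-179.936    0.014 -167.872] F [-0.131  0.409 -1.591] M [ 0.067  0.029 -0.029] gap 0.3401447281164735
shift [ 0.203  2.249 -0.474] turn [-0.064  0.014  0.028]
```

Request:
{"op": "arm_command", "data": {"series": "0 0 -2 0 0 0; 0 -1 -2 0 0 0; 0 -1 -0.2 0 0 0; 0 -1 -0.1 0 0 0; 0 -1 -0.1 0 0 0"}}

```text
clock: 12.12
ee_pos: [0.5546, -0.1369, 0.0799]
eef_rot: [-179.9, 0.0, -167.9]
wrist_force: [0.3, 0.5, 0.4]
finger_gap: 0.35
```

```bash
python3 g.py 553.5 -133.6 80 -167.9
```

```text
t 12.125 pos [ 554.591 -136.93    79.858] rot [-179.919    0.04  -167.88 ] F [0.324 0.495 0.436] M [-0.075 -0.01  -0.031] gap 0.3504059182916513
shift [ 0.367  3.485 -0.147] turn [-0.081  0.04   0.02 ]
```

Request:
{"op": "arm_command", "data": {"series": "0 0 -2 0 0 0; 0 2 -2 0 0 0; 0 3.4 -2 -0.1 0 0; 0 3.4 0 -0.1 0 0; 0 3.4 1.5 -0.1 0 0; 0 3.4 1.5 -0.1 0 0"}}

```text
clock: 12.88
ee_pos: [0.5537, -0.1336, 0.0781]
eef_rot: [180.0, 0.0, -167.9]
wrist_force: [0.1, 0.2, -2.6]
finger_gap: 0.348
```

```bash
python3 g.py 553.5 -133.7 64 -167.9
```

```text
t 12.875 pos [ 553.707 -133.618   78.111] rot [ 179.974    0.015 -167.882] F [ 0.098  0.18  -2.557] M [ 0.027 -0.068  0.054] gap 0.3475890201966193
shift [ 0.223 -0.043 14.111] turn [0.026 0.015 0.018]
```

Free at 78.1, which is 2.2 mm below flat contact, so the probe is in the groove. I'll go down in small steps and find the bottom.

Request:
{"op": "arm_command", "data": {"series": "0 0 1 0 0 0; 0 0 2 0 0 0; 0 0 3 0 0 0; 0 0 4 0 0 0; 0 0 4 0 0 0"}}

```text
clock: 13.5
ee_pos: [0.5537, -0.1336, 0.074]
eef_rot: [180.0, 0.0, -167.9]
wrist_force: [0.2, 0.5, -1.7]
finger_gap: 0.345
```

Request:
{"op": "arm_command", "data": {"series": "0 0 1 0 0 0; 0 0 2 0 0 0; 0 0 3 0 0 0; 0 0 3 0 0 0"}}

```text
clock: 14.0
ee_pos: [0.5538, -0.1337, 0.0712]
eef_rot: [180.0, 0.0, -167.9]
wrist_force: [-1.4, 1.4, 1.4]
finger_gap: 0.345
```

Request:
{"op": "arm_command", "data": {"series": "0 0 1 0 0 0; 0 0 2 0 0 0; 0 0 3 0 0 0; 0 0 3 0 0 0"}}

```text
clock: 14.5
ee_pos: [0.5539, -0.1337, 0.0682]
eef_rot: [180.0, 0.0, -167.9]
wrist_force: [-1.1, 0.2, 1.9]
finger_gap: 0.346
```

```bash
python3 g.py 553.5 -133.7 60.5 -167.9
```

```text
t 14.5 pos [ 553.865 -133.682   68.159] rot [ 179.981    0.031 -167.884] F [-1.104  0.19   1.947] M [0.11  0.25  0.022] gap 0.3464795765840829
shift [0.365 0.057 7.659] turn [0.019 0.031 0.016]
```

Request:
{"op": "arm_command", "data": {"series": "0 0 1.5 0 0 0; 0 0 3 0 0 0; 0 0 4.5 0 0 0; 0 0 6 0 0 0; 0 0 6.5 0 0 0; 0 0 6.5 0 0 0"}}

```text
clock: 15.25
ee_pos: [0.5539, -0.1337, 0.0617]
eef_rot: [180.0, 0.0, -167.9]
wrist_force: [-1.5, 0.6, 4.4]
finger_gap: 0.347
```

Request:
{"op": "arm_command", "data": {"series": "0 0 0.3 0 0 0; 0 0 0.6 0 0 0; 0 0 0.6 0 0 0"}}

```text
clock: 15.62
ee_pos: [0.5539, -0.1336, 0.0611]
eef_rot: [180.0, 0.0, -167.9]
wrist_force: [-1.5, -0.2, 5.7]
finger_gap: 0.344
```

```bash
python3 g.py 553.5 -133.7 60.3 -167.9
```

```text
t 15.625 pos [ 553.914 -133.632   61.079] rot [ 179.98     0.036 -167.88 ] F [-1.479 -0.21   5.719] M [ 0.068  0.291 -0.05 ] gap 0.34402100128867147
shift [0.42  0.021 0.779] turn [0.02  0.035 0.02 ]
```

Request:
{"op": "arm_command", "data": {"series": "0 0 0.2 0 0 0; 0 0 0.4 0 0 0; 0 0 0.4 0 0 0"}}

```text
clock: 16.0
ee_pos: [0.5539, -0.1336, 0.0607]
eef_rot: [180.0, 0.0, -167.9]
wrist_force: [-1.8, 0.7, 5.0]
finger_gap: 0.342
```

Request:
{"op": "arm_command", "data": {"series": "0 0 0.2 0 0 0; 0 0 0.3 0 0 0; 0 0 0.3 0 0 0"}}

```text
clock: 16.38
ee_pos: [0.5539, -0.1337, 0.0607]
eef_rot: [180.0, 0.0, -167.9]
wrist_force: [-2.8, 0.7, 7.5]
finger_gap: 0.345
```

```bash
python3 g.py 553.5 -133.7 60.3 -167.9
```

```text
t 16.375 pos [ 553.941 -133.693   60.707] rot [ 179.98     0.044 -167.886] F [-2.836  0.673  7.543] M [0.196 0.587 0.029] gap 0.345187163887731
shift [0.433 0.085 0.406] turn [0.02  0.044 0.014]
```

Request:
{"op": "arm_command", "data": {"series": "0 0 0.4 0 0 0; 0 0 0.7 0 0 0; 0 0 0.7 0 0 0"}}

```text
clock: 16.75
ee_pos: [0.5539, -0.1336, 0.0607]
eef_rot: [180.0, 0.1, -167.9]
wrist_force: [-3.7, 0.7, 12.0]
finger_gap: 0.339
```

```bash
python3 g.py 553.5 -133.7 60.3 -167.9; python3 - <<'E'
from h import *
from plant import arm
s=arm.capture('side')
cv2.imwrite('pics/a4.png',cv2.resize(s[200:280,330:430],(800,640),interpolation=cv2.INTER_CUBIC)[:600,:,::-1])
st=arm.get_state();print(st['ee_pos'],st['wrist_force'])
E
```

```text
t 16.75 pos [ 553.93  -133.643   60.661] rot [ 179.971    0.054 -167.884] F [-3.7    0.677 12.007] M [0.209 0.896 0.038] gap 0.338891699515288
shift [0.433 0.034 0.361] turn [0.029 0.054 0.016]
[ 0.55394999 -0.13366427  0.06066717] [-3.34717609e+00 -2.66191442e-03  1.23246935e+01]
```

View pics/a4.png

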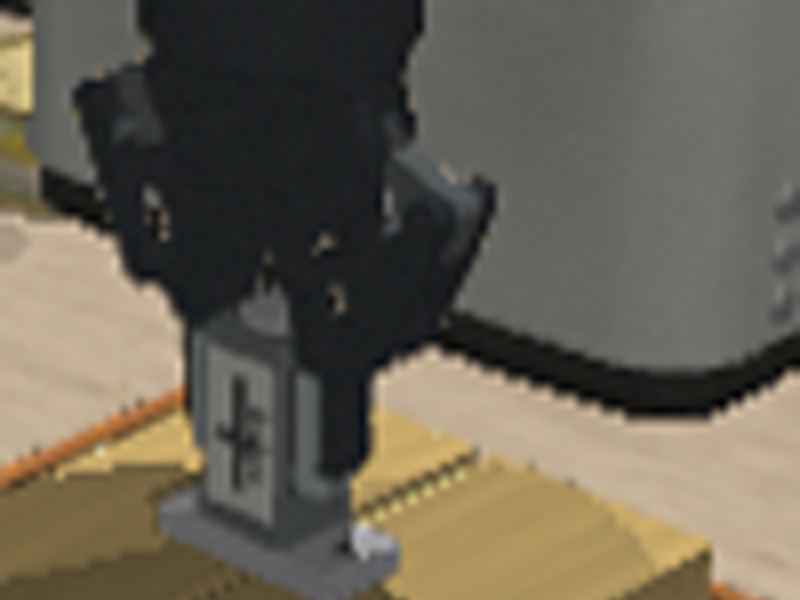

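Foot contact is firm at z = 60.66, and the seat height predicts 60.65. In the picture the foot lies flat across the groove line (at (420,480) to its right), and the net press is about 14.5 N. I'll hold this for over a second.

Request:
{"op": "arm_command", "data": {"series": "0 0 0.6 0 0 0; 0 0 0.6 0 0 0; 0 0 0.6 0 0 0; 0 0 0.6 0 0 0; 0 0 0.6 0 0 0; 0 0 0.6 0 0 0; 0 0 0.6 0 0 0; 0 0 0.6 0 0 0; 0 0 0.6 0 0 0; 0 0 0.6 0 0 0"}}

```text
clock: 18.05
ee_pos: [0.5539, -0.1337, 0.0607]
eef_rot: [180.0, 0.1, -167.9]
wrist_force: [-3.1, 1.2, 11.0]
finger_gap: 0.347
```

```bash
python3 g.py 553.5 -133.7 60.3 -167.9
```

```text
t 18.05 pos [ 553.935 -133.658   60.666] rot [ 179.968    0.067 -167.887] F [-3.07   1.242 10.997] M [ 0.146  0.86  -0.004] gap 0.3465799556133177
shift [0.435 0.05  0.366] turn [0.032 0.067 0.013]
```

Request:
{"op": "arm_command", "data": {"series": "0 0 -1 0 0 0; 0 0 -4 0 0 0; 0 0 -9 0 0 0; 0 0 -17 0 0 0; 0 0 -28 0 0 0; 0 0 -42 0 0 0; 0 0 -57 0 0 0; 0 0 -72 0 0 0; 0 0 -85 0 0 0; 0 0 -92 0 0 0"}}

```text
clock: 19.3
ee_pos: [0.5542, -0.1338, 0.1538]
eef_rot: [180.0, 0.1, -167.9]
wrist_force: [1.3, 0.4, -3.4]
finger_gap: 0.345
```

```bash
python3 g.py 442.6 224.6 153 167.1;python3 - <<'E'
from h import *
from plant import arm
s=arm.capture('side');print(proj('side',[.554,-.134,.15]))
cv2.imwrite('pics/a5.png',cv2.resize(s[160:260,320:420],(600,600),interpolation=cv2.INTER_CUBIC)[:,:,::-1])
E
```

```text
t 19.3 pos [ 554.193 -133.758  153.833] rot [ 179.986    0.133 -167.887] F [ 1.26   0.353 -3.412] M [-0.01  -0.045  0.003] gap 0.3451170994691991
shift [ 33.915 373.795   0.848] turn [ 0.043  0.128 25.013]
(np.float64(364.2345810386552), np.float64(219.9832825027244))
```

View pics/a5.png

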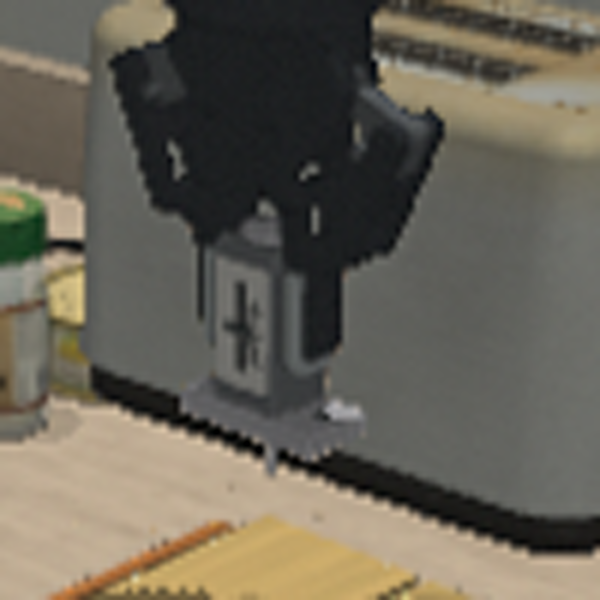

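The pointer stands mid-scale at (240,325), the probe is out again at (270,460), and the gauge is upright. Now back to the stand.

Request:
{"op": "arm_command", "data": {"series": "1 17 0 0 0 2; 3 50 0 0 0 5; 6 92 0 0 0 8; 10 134 0 0 0 11; 14 176 0 0 0 14; 18 218 0 0 0 17; 23 262 0 0 0 20; 28 308 0 0 0 23; 32 350 0 0 0 25; 34 372.5 0.5 0 0.1 25"}}

```text
clock: 20.6
ee_pos: [0.4418, 0.2256, 0.1535]
eef_rot: [179.9, 0.0, 167.2]
wrist_force: [0.7, 0.2, -2.9]
finger_gap: 0.342
```

```bash
python3 g.py 442.6 224.6 153 167.1
```

```text
t 20.6 pos [441.77  225.647 153.497] rot [179.937   0.01  167.246] F [ 0.722  0.152 -2.95 ] M [-0.03  -0.011 -0.019] gap 0.3422154163544146
shift [-1.041 -0.838  0.497] turn [0.063 0.01  0.146]
```

Request:
{"op": "arm_command", "data": {"series": "-1 -0.8 3 0.1 0 0.1; -1 -0.8 15 0.1 0 0.1; -1 -0.8 32 0.1 0 0.1; -1 -0.8 50 0.1 0 0.1; -1 -0.8 65 0.1 0 0.1; -1 -0.8 76 0.1 0 0.1; -1 -0.8 82 0.1 0 0.1; -1 -0.8 85 0.1 0 0.1; -1 -0.8 85 0.1 0 0.1"}}

```text
clock: 21.72
ee_pos: [0.4427, 0.2248, 0.0686]
eef_rot: [-180.0, 0.0, 167.2]
wrist_force: [-0.1, 0.1, -2.6]
finger_gap: 0.341
```

```bash
python3 g.py 442.6 224.6 57 167.1;python3 - <<'E'
from h import *
from plant import arm
t=arm.capture('top');s=arm.capture('side')
c=np.hstack([cv2.resize(t[230:290,180:250],(400,343)),cv2.resize(s[180:260,210:300],(400,356))[:343]])
cv2.imwrite('pics/a6.png',c[:,:,::-1])
E
```

```text
t 21.725 pos [442.739 224.82   68.589] rot [-179.972    0.021  167.152] F [-0.089  0.083 -2.584] M [ 0.022  0.008 -0.039] gap 0.3410390412174181
shift [ 0.09  -0.24  11.589] turn [-0.028  0.021  0.052]
```

View pics/a6.png

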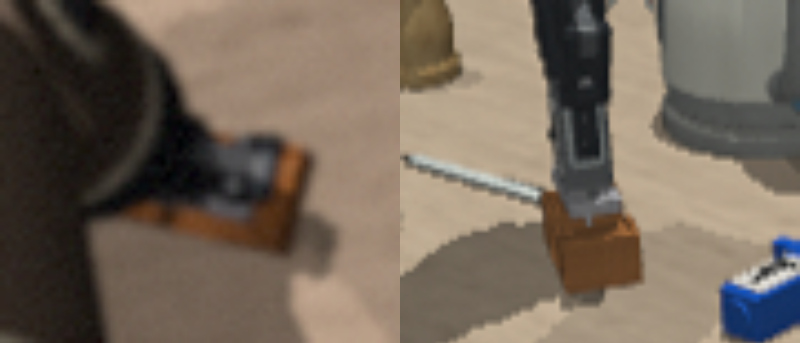

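The foot is above the ledges, lined up between the lips in the side crop at (595,205). I'll go on down.

Request:
{"op": "arm_command", "data": {"series": "0 0 3 0 0 0; 0 -0.2 6 0 0 0; 0 -0.2 9 0 0 0; 0 -0.2 11 0 0 0; 0 -0.2 11.6 0 0 0; 0 -0.2 11.8 0 0 0; 0 -0.2 11.8 0 0 0"}}

```text
clock: 22.7
ee_pos: [0.4429, 0.2247, 0.0571]
eef_rot: [-180.0, 0.0, 167.2]
wrist_force: [-0.2, 0.4, -2.6]
finger_gap: 0.348
```

```bash
python3 g.py 442.6 224.6 56.6 167.1
```

```text
t 22.7 pos [442.89  224.743  57.115] rot [-179.998    0.046  167.152] F [-0.225  0.36  -2.586] M [0.063 0.065 0.018] gap 0.34819256488738665
shift [ 0.251 -0.204  0.514] turn [-0.002  0.046  0.052]
```

Request:
{"op": "arm_command", "data": {"series": "0 0 0.3 0 0 0; 0 0 0.6 0 0 0; 0 0 0.6 0 0 0"}}

```text
clock: 23.08
ee_pos: [0.4429, 0.2248, 0.0567]
eef_rot: [180.0, 0.1, 167.1]
wrist_force: [0.1, -0.3, 1.3]
finger_gap: 0.344
```

Seated: contact at 56.7, which is the same height as at the grasp. Releasing.

Request:
{"op": "arm_command", "data": {"series": "0 0 0 0 0 0; 0 0 0 0 0 0; 0 0 0 0 0 0; 0 0 0 0 0 0; 0 0 0 0 0 0; 0 0 0 0 0 0", "claw": 1}}

```text
clock: 23.82
ee_pos: [0.4429, 0.2248, 0.0567]
eef_rot: [180.0, 0.1, 167.2]
wrist_force: [-0.5, 0.2, -1.9]
finger_gap: 1.002
```

Request:
{"op": "arm_command", "data": {"series": "0 0 -4 0 0 0; 0 0 -14 0 0 0; 0 0 -30 0 0 0; 0 0 -50 0 0 0; 0 0 -72 0 0 0; 0 0 -95 0 0 0; 0 0 -115 0 0 0; 0 0 -130 0 0 0; 0 0 -130 0 0 0"}}

```text
clock: 24.95
ee_pos: [0.4434, 0.2252, 0.1882]
eef_rot: [179.9, 0.2, 167.2]
wrist_force: [-0.2, -0.2, -0.3]
finger_gap: 0.999
```

Request:
{"op": "arm_command", "data": {"series": "15 20 0 0 0 0; 45 50 0 0 0 0; 80 80 0 0 0 0; 115 110 0 0 0 0; 145 135 0 0 0 0; 155 145 0 0 0 0; 155 145 0 0 0 0"}}

```text
clock: 25.82
ee_pos: [0.3243, 0.401, 0.1874]
eef_rot: [179.9, 0.1, 167.2]
wrist_force: [-0.2, -0.6, 0.1]
finger_gap: 1.002
```

```bash
python3 g.py; python3 - <<'E'
from h import *
from plant import arm
t=arm.capture('top');s=arm.capture('side')
c=np.zeros((600,800,3),np.uint8)
c[:343,:400]=cv2.resize(t[230:290,180:250],(400,343),interpolation=cv2.INTER_CUBIC);c[:400,400:]=cv2.resize(s[190:255,220:285],(400,400),interpolation=cv2.INTER_CUBIC)
cv2.imwrite('pics/a7.png',c[:,:,::-1]);cv2.imwrite('pics/top7.png',t[:,:,::-1]);cv2.imwrite('pics/side7.png',s[:,:,::-1])
E
```

```text
t 25.825 pos [324.259 400.992 187.441] rot [179.939   0.141 167.231] F [-0.153 -0.551  0.135] M [ 0.007 -0.004  0.049] gap 1.0019175448143853
```

View pics/a7.png

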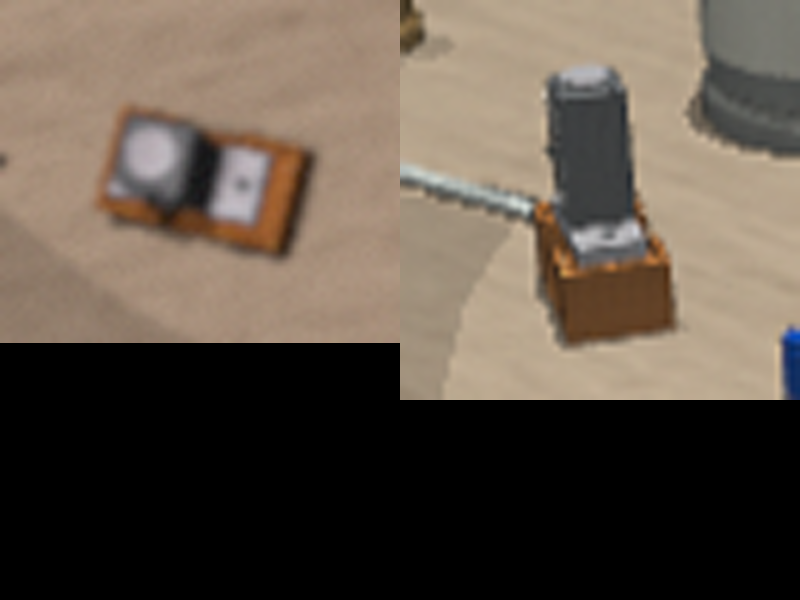

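View pics/top7.png

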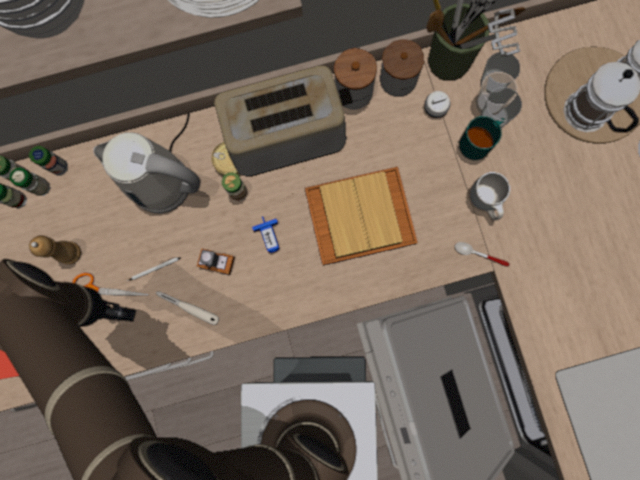

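The gauge is upright in its stand with the foot between the lips, as at the start (cap at about (585,75) in the side crop). The pointer nub at the housing's left edge has moved up to about (552,150). Everything else is where it was.

```bash
python3 -c "
from plant import arm
print(arm.sign_off())"
```

```text
the job is handed in; nothing more can be done
None
```

The depth gauge measured the groove and is back in its stand, upright and fully down. I handed the job in at about 26 s of the 72 s allowed; sign-off gave no verdict.

- **Finding the groove:** I tapped lightly across the deck. The probe met flat wood about 3.3 mm to one side of the groove and 3.5 mm to the other, and was pushed in less than 1 mm there. It was free in between, so I pressed at the centre.
- **Pressing:** The foot came down flat at tool height 60.66 mm, where the seat height predicted 60.65 mm. I held it there for about 1.3 s with roughly 14 N of downward force and about 3 N sideways.
- **Putting it back:** The gauge met the stand at tool height 56.7 mm, the same as when I gripped it. The last pictures show the foot between the lips, the pointer raised and the things around it unmoved.

**Not confirmed:** I could not read the pointer exactly in the pictures. From force and height the groove is about 7 to 8 mm deep, so the pointer should show 12 to 13 mm. The sideways force during the hold was not trimmed out.

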